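Feed a setting ring through the chute flap

TASK

Push the large steel setting ring across the feed table, line it up with the chute mouth and push it in under the yellow gravity flap, so that it slides down into the catch pocket behind; then pull your fingers back and let the flap swing shut. Only push the ring, gently, with the fingertips, never pinch or lift it, and leave the brass weight beside it and the other things on the desk where they are.

Things in the scene. Friction and masses are not known exactly. Their poses are not given: they have to be found in the camera images.
- ring: the large grey steel setting ring, outer diameter 46 mm, bore about 18 mm, 14 mm high, about 0.11 kg (varies), lying flat on the feed table left or right of the chute's centre line; origin at the centre of its underside, z up
- weight: small brass check weight, 21 mm in diameter, 24 mm high, standing on the feed table on the other side of the centre line from the ring; origin at the centre of its underside; not to be disturbed (at most 15 mm)
- chute: blue and aluminium chute unit, bolted down, 0.30 m long. Origin on the desk under the flap; +x points into the chute (away from the feed table), y left seen that way, z up. Feed table: flat top at z = 65 mm, x = -135 to +10 mm (its lip), y = -100 to +100 mm, no rim. Behind the lip a slippery ramp falls at 34 degrees; a ring whose centre is pushed past the lip tips and slides down by itself
- mouth (a point): middle of the chute mouth at feed table height (65 mm), in the plane of the shut flap, axes as the chute's. Clear width 80 mm between blue side walls (8 mm thick, 4 mm before to 81 mm behind the flap, tops 117 mm above the desk). Two 12 mm high steel fences flare from its edges to 33 mm before the mouth, 71 mm either side. Clear cover from 15 mm behind the flap, top 120 mm above the desk
- pocket (a point): middle of the catch pocket, on its slippery floor (13 mm above the desk here), 125 mm behind the flap. The floor slopes on down at 13 degrees, from the ramp's foot 64 mm to the end wall 160 mm behind the flap, so the ring comes to rest against the end wall; side walls 30 mm high, 80 mm apart
- flap_edge (a point): middle of the flap's lower edge, 36 mm below the hinge rod (a 6 mm rod across the mouth, 105 mm above the desk), 4 mm above the feed table when shut
- flap (a joint): swing of the yellow flap (74 mm wide, 3 mm thick, 30 g) about its top edge, rad: 0 hangs shut, grows as the lower edge swings into the chute, at most 1.35; no latch, a light push on the lower half opens it inward; it falls shut by itself in about one to two seconds
- pen_cup: bystander: grey tin with pens, 153 mm high with the pens, origin under its centre
- small_ring: bystander: the small setting ring, 36 mm in diameter, 11 mm high, lying on the desk, origin under its centre; not the one to feed
- vial: bystander: glass vial with red cap, 22 mm in diameter, 51 mm high, origin under its centre
Mind the look-alikes: they are no part of the job. What is shaped like the ring but pink is not meant.

How it is judged (in metres and radians):
On the way:
1. the ring, lying in the mouth, has pushed the flap open (value of joint flap above 0.25 rad and x of ring in the frame of chute between -0.02 and 0.06 m and contact force between ring and flap above 0.005 N), for 0.02 s.
At the end, for the whole second after the job is handed in: the ring lies at rest in the catch pocket (its centre 85 to 160 mm behind the flap, between the side walls, less than 35 mm above the desk), the flap hangs shut (within 0.08 rad), the weight is within 15 mm of where it stood, and the fingers are clear (x of ring in the frame of chute between 0.085 and 0.16 m and y of ring in the frame of chute between -0.04 and 0.04 m and height (world z) of ring below 0.035 m and linear speed of ring below 0.02 m/s and value of joint flap below 0.08 rad and distance of weight from where it was at the start of the episode below 0.015 m); the robot touches nothing.
It fails at once if the ring is lifted (its underside more than 12 mm above the feed table) (z of ring in the frame of chute above 0.077 m).
It fails at once if the ring is pinched or pushed hard (over 20 N between fingers and ring) (contact force between the fingers and ring above 20 N).
It fails at once if the weight is moved more than 15 mm (distance of weight from where it was at the start of the episode above 0.015 m).
It fails at once if a bystander on the desk is moved more than 15 mm (distance of any of pen_cup, small_ring, vial from where it was at the start of the episode above 0.015 m).
It also fails if it takes over 51 s, if anything falls off the work surface, if the arm or the gripper's body presses on something with over 40 N, if the wrist force passes 120 N, or if a joint passes its speed limit or range.

ROBOT

A 6-joint arm with a two-finger parallel gripper is mounted at the origin on a cart in front of the work surface, level with it; the furniture and walls round the work are solid. World frame = base frame: x ahead of the robot, y to its left, z up, the work surface at z = 0. Lengths are in m, angles in degrees, forces in N, time in s.
With the tool pointing down it reaches from about 0.3 to 0.75 m from the base axis. Payload 8.5 kg.
Tool frame: the origin (TCP) lies at the very end of the fingers, on their centre line; the grasp point (between the pads) lies env.pinch_z behind it (env.pinch_z is the distance from the TCP to the grasp point, in m); z points along the fingers, y is the line along which they close (so a half turn about z gives the same grasp; the last joint's range is limited). The gripper opens to 85 mm and grips with 20 to 120 N. Pads are 22 mm wide; open, the fingers measure 114 mm over their backs; the gripper's body (76 mm by 85 mm) begins 54 mm behind the grasp point. The pads swing forward as they close: fully open they stand 13 mm farther back than shut.
Start: joints at [-85.617, 21.807, 74.336, -0, 83.858, -12.336], TCP at [0.158, -0.527, 0.231] pointing down, gripper open.
Joint ranges: [-178.18, 178.18], [-50.72, 133.34], [12.68, 142.11], [-81.47, 261.47], [9.98, 163.14], [-165.26, 165.26]. Speed limits (degrees/s): [136.94, 136.94, 180, 180, 180, 180].

INTERFACE

Orientations are given as a 3x3 rotation matrix whose columns are the frame's x, y, z axes.
In Python, from rig import telemetry, get_image, env gives the robot as it stands. The module is installed in compiled form; this text tells all that it offers.
- The arm moves only by the tool apply_moves, never from a script. Its argument "series" is a list of rows, each a list of 7 numbers: the shift along the tool's x, y, z in mm, then the turn, a rotation vector about the tool's x, y, z in degrees, then the opening, from 0 (shut) to 1 (fully open). A call has 1 to 12 rows; each row shifts and turns the commanded pose from where the row before left it, along the tool's axes as they then stand; what a row does not reach is not made up. A row lasts 1/8 s, in which the tool goes at most 62.5 mm and 10.7 degrees, less where a joint would pass 70% of its speed; a pose out of reach is approached as far as the arm can. A call with a gripper value outside its range is refused whole. The fingers move at their own pace and stop on an object; "grip_force" is the grip in N (left out, the last holds). Time passes only in rows, so rows that do not move let the fingers close. It gives the time, the measured TCP pose, the force, the opening and the grip force at its end, in the units of the state.
- telemetry.observe(): the state, without advancing time (a new reading comes with each control period).
- get_image(name): name is "scene" or "side" or "wrist"; returns a dict with "frame" (420x560x3 uint8, red, green, blue), "z_map" (420x560 float32, m along the optical axis (not along the pixel's ray), 0 where there is no reading), "vertical_fov" (degrees; the focal length in pixels is half the picture's height over the tangent of half this angle, whatever the lens; pixels are square), "cx", "cy" (the principal point, pixels), "dist" ([k1, k2, p1, p2, k3] as OpenCV has them; the pictures are not rectified), "eye" and "attitude" of the camera in the world; the wrist camera has in their place "mount" (4x4, takes a point from camera to tool coordinates, whose origin is the TCP and whose axes are the flange's). Camera axes: x right, y up, looking along -z (the intrinsics and any distortion apply to the point x, -y, -z); pixel columns grow to the right and rows downward; lengths in m; the calibration is good to about 2 mm. A picture is of the moment at which its call begins: read the wrist's pose just before it.
- env.close_job(): hands the job in; it is judged then, once.
The state is a dict: "time_s": time; "q": joint angles; "qvel": joint speeds; "joint_efforts": joint torques, N m; "position": TCP position; "tool_rot": TCP orientation; "ft_force": force on the tool from outside, world axes, zero at the start; "wrist_torque": the same for the moment, N m; "grip_width": finger opening in m; "gripper_force": force on a finger pad.
Only numpy, scipy, OpenCV 4.12 (cv2) and the standard library are available. Lean on these libraries where they do the work, as an engineer would, in place of code of your own. Each camera call takes 0.05 s, during which the arm holds its last target. There are 200 camera calls.

## Working session

There is one attempt and no reset: what is moved stays moved. The work goes in short steps, Python scripts to look and compute and a tool call to move; the robot and the scene stay as the last step left them, time stands still between calls to the robot, and variables do not carry over. Pictures are saved under pics/ and viewed, at most 10 in all, crops included, and the job is handed in when it is done.

Besides the shell and the picture viewer there is one more tool, called as name(argument=value, ...), one argument or row to a line, values as JSON. apply_moves: Moves the arm, as the interface text tells. Its arguments: {"type":"object","properties":{"series":{"type":"array"},"grip_force":{"type":"number"}},"required":["series"]}

```bash
mkdir -p pics; cat > h.py <<'E'
import numpy as np, cv2
from rig import telemetry, get_image, env
def grab(name,fn=None):
    s=telemetry.observe(); d=get_image(name)
    if name=="wrist":
        T=np.eye(4);T[:3,:3]=np.array(s["tool_rot"]).reshape(3,3);T[:3,3]=s["position"]
        M=T@np.array(d["mount"]); d["eye"]=M[:3,3]; d["attitude"]=M[:3,:3]
    if fn: cv2.imwrite("pics/"+fn,d["frame"][:,:,::-1])
    return d
def cloud(d):
    z=d["z_map"];h,w=z.shape;f=h/2/np.tan(np.radians(d["vertical_fov"]/2))
    K=np.array([[f,0,d["cx"]],[0,f,d["cy"]],[0,0,1.]])
    u,v=np.meshgrid(np.arange(w),np.arange(h))
    p=cv2.undistortPoints(np.stack([u,v],-1).reshape(-1,1,2).astype(np.float64),K,np.array(d["dist"],float)).reshape(h,w,2)
    c=np.stack([p[...,0]*z,-p[...,1]*z,-z],-1)
    P=c@np.array(d["attitude"]).reshape(3,3).T+np.array(d["eye"])
    P[z<=0]=np.nan
    return P
E
python3 - <<'E'
from h import *
a=grab("scene","a.png");b=grab("side","b.png")
np.savez("ab.npz",a=cloud(a),b=cloud(b),ai=a["frame"],bi=b["frame"])
print(telemetry.observe(),env.pinch_z); print(a["eye"],b["eye"])
E
```

```text
{'time_s': 0.1, 'q': array([-8.56191943e+01,  2.18370629e+01,  7.43772127e+01,  4.94424907e-04,
        8.38571072e+01, -1.23358339e+01]), 'qvel': array([ 0.0125854 , -0.18942601, -0.09040896,  0.1390816 , -0.0320893 ,
        0.02652563]), 'joint_efforts': array([ 2.82191832e-03, -4.49224198e+01, -2.31655079e+01, -1.99048973e-04,
        3.67552871e-03,  4.82373309e-06]), 'position': array([ 0.15818169, -0.5265082 ,  0.23079297]), 'tool_rot': array([[ 9.57739279e-01,  2.87637733e-01, -8.66105608e-05],
       [ 2.87637615e-01, -9.57738512e-01,  1.24287889e-03],
       [ 2.74548596e-04, -1.21526639e-03, -9.99999224e-01]]), 'ft_force': array([ 0.27457479,  0.01368045, -0.10942341]), 'wrist_torque': array([-0.02741151, -0.00952659, -0.01790745]), 'gripper_force': 0.0, 'grip_width': 0.08541540102671848} 0.0187
[ 0.18375703 -1.05234923  0.53300985] [ 0.38176434 -1.0655215   0.6376838 ]
```

View pics/a.png

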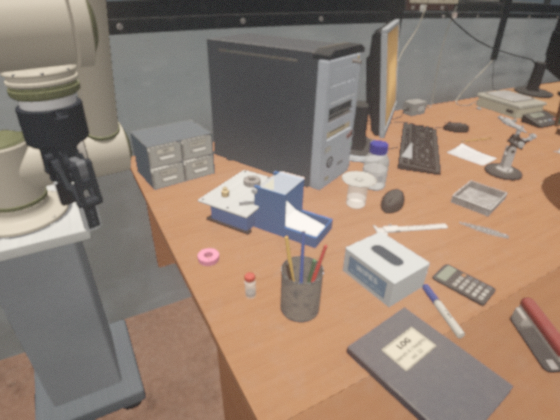

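View pics/b.png

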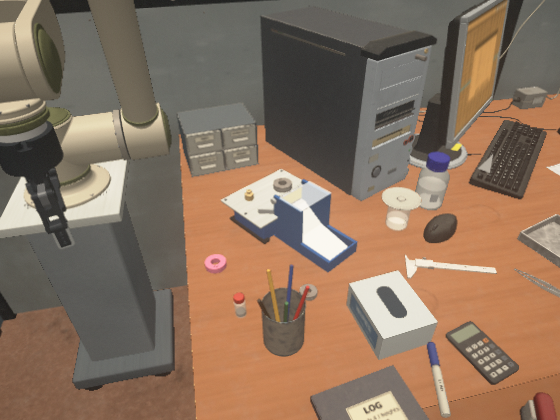

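The side view shows the feed table around (265,205), the ring at (283,185), the brass weight at (249,196), the chute running right and down to (335,245), and the pink decoy at (215,263). Next I measure these.

```bash
python3 - <<'E'
from h import *
D=np.load("ab.npz")
for k,r,rr,ww in (("b",(165,242,215,335),(283,185),(249,196)),("a",(170,235,195,300),(252,180),(225,191))):
    P=D[k];I=D[k+"i"]
    sub=np.zeros(P.shape[:2],bool);sub[r[0]:r[1],r[2]:r[3]]=1
    print(k,P[rr[1],rr[0]],P[ww[1],ww[0]])
    t=sub&(abs(P[...,2]-.065)<.004)
    xy=P[t][:,:2]; n,l,st,_=cv2.connectedComponentsWithStats(t.astype(np.uint8))
    i=1+np.argmax(st[1:,4]); xy=P[l==i][:,:2]
    print(t.sum(),st[i],cv2.minAreaRect(xy.astype(np.float32)), P[l==i][:,2].mean())
    for nm,c in(("ring",rr),("wt",ww)):
        m=np.zeros_like(t);m[c[1]-14:c[1]+14,c[0]-14:c[0]+14]=1
        m&=(P[...,2]>.073)&(P[...,2]<.1)
        q=P[m]; print(nm,len(q),np.nanmedian(q,0),np.nanmin(q,0),np.nanmax(q,0),cv2.minEnclosingCircle(q[:,:2].astype(np.float32)))
    # walls tops z~.117
    m=sub&(abs(P[...,2]-.1175)<.005);q=P[m];print("cover",len(q),cv2.minAreaRect(q[:,:2].astype(np.float32)))
    # blue pixels anywhere near
    hsv=cv2.cvtColor(I,cv2.COLOR_RGB2HSV)
print()
P=D["b"]
for u,v in((215,263),(239,300),(309,292),(283,330),(222,200),(282,172),(262,235),(350,243),(328,263)):print((u,v),P[v,u].round(4))
E
```

```text
b [ 0.55911747 -0.25218696  0.08071785] [ 0.47169374 -0.27919974  0.08130252]
1859 [ 220  169   82   64 1786] ((0.5442596673965454, -0.29562538862228394), (0.2011932134628296, 0.21808484196662903), 30.745372772216797) 0.06689519960472938
ring 189 [ 0.55896378 -0.24556969  0.0807327 ] [ 0.53583853 -0.26472382  0.07329853] [ 0.58085817 -0.21672671  0.08405866] ((0.5576427578926086, -0.24015843868255615), 0.02487901598215103)
wt 82 [ 0.47242297 -0.2736815   0.08149842] [ 0.46144481 -0.33232942  0.07320453] [ 0.49319783 -0.25808726  0.09228129] ((0.4842219650745392, -0.29555201530456543), 0.03782886266708374)
cover 724 ((0.5760547518730164, -0.3534877896308899), (0.10505177825689316, 0.08595462888479233), 30.520570755004883)
a [ 0.56479002 -0.23240148  0.07012059] [ 0.47128371 -0.27469148  0.08091024]
1524 [ 198  170   88   48 1488] ((0.5438207387924194, -0.29868507385253906), (0.2014608383178711, 0.21712157130241394), 30.288196563720703) 0.06547039610486623
ring 141 [ 0.55810097 -0.24778901  0.07887321] [ 0.52055562 -0.34827069  0.073138  ] [ 0.58175997 -0.22041493  0.09909326] ((0.542670726776123, -0.28434282541275024), 0.06774502992630005)
wt 56 [ 0.46925801 -0.27407827  0.08082061] [ 0.46203855 -0.28205315  0.07306808] [ 0.48123862 -0.26317966  0.09104285] ((0.4718722403049469, -0.2726023197174072), 0.010286382399499416)
cover 635 ((0.5786638259887695, -0.3556576371192932), (0.0987662822008133, 0.08497661352157593), 31.204648971557617)

(215, 263) [ 0.3723 -0.4005  0.002 ]
(239, 300) [ 0.4069 -0.559   0.0515]
(309, 292) [ 0.5472 -0.5366  0.0122]
(283, 330) [ 0.467  -0.6603  0.0771]
(222, 200) [ 0.4091 -0.2625  0.0687]
(282, 172) [ 0.5741 -0.1736  0.0677]
(262, 235) [ 0.4863 -0.3528  0.0201]
(350, 243) [ 0.6717 -0.428   0.0224]
(328, 263) [ 0.6027 -0.483   0.0287]
```

```bash
python3 - <<'E'
from h import *
D=np.load("ab.npz")
yaw=np.radians(-59.4);R=np.array([[np.cos(yaw),-np.sin(yaw)],[np.sin(yaw),np.cos(yaw)]])
o=np.array([.5442,-.2956])
for k,r in (("b",(165,275,215,360)),("a",(170,255,195,340))):
    P=D[k];sub=np.zeros(P.shape[:2],bool);sub[r[0]:r[1],r[2]:r[3]]=1
    L=(P[...,:2]-o)@R; Z=P[...,2]
    t=sub&(abs(Z-.066)<.004)&(abs(L[...,0])<.2)&(abs(L[...,1])<.15); q=L[t]*1000
    # left/right edges as function of x, rear edge as function of y
    print(k,"x edges")
    for x in range(-110,-40,15):
        s=q[abs(q[:,0]-x)<8]; print(x,len(s),s[:,1].min().round(1),s[:,1].max().round(1))
    for y in range(-80,81,40):
        s=q[abs(q[:,1]-y)<10]; print(" y",y,len(s),s[:,0].min().round(1),s[:,0].max().round(1))
    c=sub&(Z>.109)&(Z<.125); q=L[c]*1000; 
    if len(q):print("cover",np.percentile(q,[1,50,99],axis=0).round(1))
    # yellow pixels
    hsv=cv2.cvtColor(D[k+"i"],cv2.COLOR_RGB2HSV); yl=sub&(hsv[...,1]>120)&(hsv[...,0]>18)&(hsv[...,0]<35); print("yellow",yl.sum(), (L[yl]*1000).mean(0), Z[yl].mean() if yl.any() else 0)
    e=sub&(L[...,0]>.12)&(abs(L[...,1])<.1)&(Z>.012); print("end", (np.percentile(L[e],[2,98],axis=0)*1000).round(1))
E
```

```text
b x edges
-110 89 -100.3 97.2
-95 282 -100.8 99.7
-80 248 -100.5 99.5
-65 210 -99.4 97.6
-50 237 -99.4 100.3
 y -80 337 -106.9 39.3
 y -40 246 -105.6 109.2
 y 0 152 -108.4 -20.5
 y 40 113 -108.2 108.3
 y 80 126 -107.3 -20.4
cover [[ 25.6 -49.3]
 [ 74.5  -6.4]
 [108.5 145.1]]
yellow 3 [ 214.45348191 -227.8173036 ] 0.15447099810722234
end [[121.5 -46.6]
 [191.8  47.2]]
a x edges
-110 32 -97.3 88.5
-95 218 -102.0 95.7
-80 190 -102.1 98.7
-65 150 -101.7 98.1
-50 173 -101.6 99.1
 y -80 258 -102.5 41.0
 y -40 217 -106.3 110.8
 y 0 137 -103.3 -1.5
 y 40 92 -103.5 111.2
 y 80 71 -105.5 -18.1
cover [[  28.4 -229.3]
 [  79.1  -17.5]
 [ 234.7   47.2]]
yellow 13 [ 220.5052822 -231.5058441] 0.12973521009407263
end [[121.3 -48.3]
 [194.   45.7]]
```

```bash
python3 - <<'E'
from h import *
D=np.load("ab.npz")
c=np.array([.592,-.22])
for k in "ab":
    P=D[k]; d=np.hypot(P[...,0]-c[0],P[...,1]-c[1]); m=(P[...,2]>.13)&(d<.3)&(P[...,2]<.6)
    q=P[m];dd=d[m];o=np.argsort(dd)[:400:50];print(k,len(q));print(np.c_[q[o],dd[o]].round(3))
for n in ["wrist"]:
    d=get_image(n);print(np.round(d["mount"],3),d["vertical_fov"])
E
```

```text
a 14003
[[ 0.701 -0.174  0.327  0.119]
 [ 0.699 -0.163  0.189  0.121]
 [ 0.705 -0.175  0.359  0.122]
 [ 0.707 -0.178  0.181  0.122]
 [ 0.7   -0.162  0.288  0.123]
 [ 0.706 -0.173  0.194  0.123]
 [ 0.696 -0.154  0.276  0.123]
 [ 0.704 -0.168  0.341  0.123]]
b 18431
[[ 0.697 -0.162  0.322  0.12 ]
 [ 0.698 -0.16   0.146  0.122]
 [ 0.704 -0.171  0.212  0.122]
 [ 0.703 -0.167  0.244  0.123]
 [ 0.702 -0.165  0.268  0.123]
 [ 0.694 -0.151  0.133  0.123]
 [ 0.704 -0.168  0.269  0.123]
 [ 0.7   -0.16   0.332  0.123]]
[[-0.001  0.963  0.27   0.068]
 [ 1.     0.001  0.001 -0.001]
 [ 0.001  0.27  -0.963 -0.142]
 [ 0.     0.     0.     1.   ]] 69.48709951775277
```

```bash
python3 - <<'E'
from h import *
D=np.load("ab.npz")
c=np.array([.599,-.216]);u=c/np.linalg.norm(c);n=np.array([-u[1],u[0]])
for k in "ab":
    P=D[k][...,:]; s=P[...,:2]@u; t=P[...,:2]@n
    m=(P[...,2]>.12)&(s>.3)&(s<.75)&(abs(t)<.25)&(P[...,2]<.6)
    for a in np.arange(.3,.75,.05):
        w=m&(abs(s-a)<.025)
        if w.any(): q=t[w]; print(k,a.round(2),w.sum(),q[q>0].min().round(3) if (q>0).any() else None,q[q<0].max().round(3) if (q<0).any() else None)
E
```

```text
a 0.3 712 0.001 -0.001
a 0.35 398 0.079 None
a 0.4 359 0.096 None
a 0.45 284 0.124 None
a 0.5 111 0.149 None
a 0.55 663 0.221 None
a 0.6 1665 0.173 -0.154
a 0.65 2090 0.123 -0.095
a 0.7 2325 0.07 -0.091
b 0.3 752 0.001 -0.001
b 0.35 506 0.079 None
b 0.4 439 0.099 None
b 0.45 373 0.125 None
b 0.5 142 0.15 None
b 0.55 687 0.224 None
b 0.6 1777 0.173 -0.148
b 0.65 2542 0.122 -0.076
b 0.7 2849 0.071 -0.084
```

apply_moves(
  series=[
    [0,0,0,0,0,-8.66,0],
    [0,0,0,0,0,-8.66,0],
    [0,0,0,0,0,-8.66,0],
    [0,0,0,0,0,-8.66,0],
    [0,0,0,0,0,-8.66,0],
    [0,0,0,0,0,-8.66,0],
    [0,0,0,0,0,-8.66,0],
    [0,0,0,0,0,-8.66,0],
    [0,0,0,0,0,-8.66,0],
    [0,0,0,0,0,-8.66,0],
    [0,0,0,0,0,-8.66,0],
    [0,0,0,0,0,-8.66,0],
  ],
)

```text
time_s: 1.65
position: [0.1582, -0.5266, 0.231]
tool_rot: [[-0.514, 0.858, -0.0], [0.858, 0.514, 0.001], [0.001, 0.0, -1.0]]
ft_force: [0.2, -0.1, 0.1]
grip_width: 0.0
gripper_force: 0.0
```

apply_moves(
  series=[
    [3,44,0,0,0,0,0],
    [3,44,0,0,0,0,0],
    [3,44,0,0,0,0,0],
    [3,44,0,0,0,0,0],
    [3,44,0,0,0,0,0],
    [3,44,0,0,0,0,0],
    [3,44,0,0,0,0,0],
    [3,44,0,0,0,0,0],
    [3,44,0,0,0,0,0],
    [3,44,0,0,0,0,0],
    [3,44,0,0,0,0,0],
    [0,0,0,0,0,0,0],
  ],
)

```text
time_s: 3.15
position: [0.5594, -0.2498, 0.2305]
tool_rot: [[-0.513, 0.859, -0.001], [0.859, 0.513, 0.001], [0.001, -0.0, -1.0]]
ft_force: [-1.0, 0.6, 0.1]
grip_width: -0.0001
gripper_force: 0.0
```

```bash
cat >> h.py <<'E'
yaw=np.radians(-59.4);R=np.array([[np.cos(yaw),-np.sin(yaw)],[np.sin(yaw),np.cos(yaw)]]);O=np.array([.5584,-.3210])
def find(d):
    P=cloud(d);L=(P[...,:2]-O)@R*1000;Z=P[...,2]*1000
    reg=(L[...,0]>-130)&(L[...,0]<8)&(abs(L[...,1])<98)
    pts=L[reg&(Z>74)&(Z<83)]   # ring top + weight sides
    k=reg&(Z>74)&(Z<95)
    n,l,st,_=cv2.connectedComponentsWithStats(k.astype(np.uint8))
    for i in range(1,n):
        if st[i,4]>60:
            q=L[l==i];print(st[i],"chute xy circle",cv2.minEnclosingCircle(q.astype(np.float32)),"med z",np.median(Z[l==i]).round(1))
    t=reg&(Z<72)&(Z>58);print("table z",np.median(Z[t]) if t.any() else None)
    s=telemetry.observe();print("TCP chute",(np.array(s["position"])[:2]-O)@R*1000,s["position"][2],"force",s["ft_force"],"t",s["time_s"])
E
python3 -c "
from h import *
find(grab('wrist','w1.png'))"
```

```text
[186 159  23  22 387] chute xy circle ((-89.89017486572266, -46.418556213378906), 10.718002319335938) med z 80.2
[ 264  167   46   46 1368] chute xy circle ((-69.16915893554688, 42.245201110839844), 23.232891082763672) med z 78.4
[289 223  27  25 140] chute xy circle ((-20.344881057739258, 58.220008850097656), 18.456741333007812) med z 76.2
[180 224  89  37 692] chute xy circle ((-16.382291793823242, -22.895851135253906), 48.23752975463867) med z 82.0
table z 64.39091625917499
TCP chute [-60.42124854  35.63189361] 0.2306768919111384 force [-0.02154212 -0.51559297  0.48710393] t 3.2
```

View pics/w1.png

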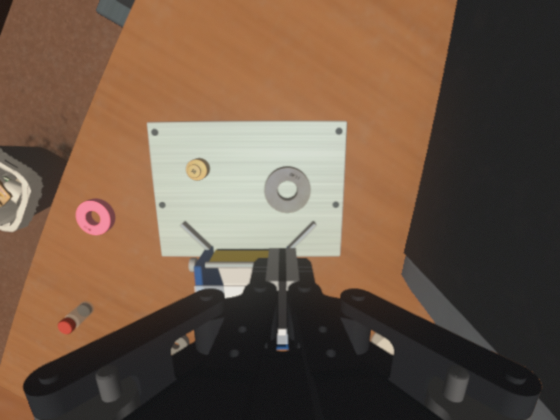

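Wrist view: ring at (287,189), weight (197,169), flap at (240,257) between the fences. The ring's measured radius of 23.2 mm and height both match.

```bash
python3 - <<'E'
from h import *
d=grab('wrist');P=cloud(d);L=(P[...,:2]-O)@R*1000;Z=P[...,2]*1000
t=(abs(Z-64.5)<4)
for x in (-110,-90,-50):
    s=L[t&(abs(L[...,0]-x)<5)&(abs(L[...,1])<130)];print(x,s[:,1].min(),s[:,1].max())
for y in (-70,0,70):
    s=L[t&(abs(L[...,1]-y)<8)&(abs(L[...,0]+100)<60)];print("y",y,s[:,0].min())
for sg in (-1,1):
    f=(abs(Z-77)<4)&(L[...,0]>-40)&(L[...,0]<-8)&(L[...,1]*sg>30)&(L[...,1]*sg<90)
    s=L[f];print("fence",len(s),s[:,1].min(),s[:,1].max(),s[:,0].min())
E
```

```text
-110 -97.27155908016773 101.55814711882354
-90 -98.26480685007428 101.79123485795765
-50 -97.75766634656763 101.81193260613763
y -70 -136.1316314682853
y 0 -136.46576012667825
y 70 -136.5787914109921
fence 151 -68.09703799852717 -41.50103349491452 -33.65450393629528
fence 139 45.29812776795955 71.96448851249528 -34.45993400728196
```

apply_moves(
  series=[
    [5,26,0,0,0,0,0],
    [5,26,0,0,0,0,0],
    [0,0,20,0,0,0,0],
    [0,0,30,0,0,0,0],
    [0,0,30,0,0,0,0],
    [0,0,30,0,0,0,0],
    [0,0,25,0,0,0,0],
    [0,0,15,0,0,0,0],
    [0,0,10,0,0,0,0],
    [0,0,0,0,0,0,0],
    [0,0,0,0,0,0,0],
  ],
)

```text
time_s: 4.62
position: [0.5978, -0.2168, 0.0722]
tool_rot: [[-0.51, 0.86, 0.001], [0.86, 0.51, -0.001], [-0.001, 0.001, -1.0]]
ft_force: [0.4, 0.5, -1.3]
grip_width: -0.0
gripper_force: 0.0
```

```bash
python3 -c "
from h import *
find(grab('wrist','w2.png'))"
```

```text
[   0  210   44   42 1460] chute xy circle ((-90.66638946533203, -45.56303405761719), 11.030632972717285) med z 79.8
[ 149  226   92   78 4311] chute xy circle ((-69.8222427368164, 42.30537414550781), 23.524673461914062) med z 78.2
[252 248  56  27 848] chute xy circle ((-77.15904235839844, 85.78321838378906), 12.202515602111816) med z 86.7
[ 12 321  50  39 423] chute xy circle ((-21.86813735961914, -56.11882781982422), 16.16988182067871) med z 75.7
table z 64.34220164476233
TCP chute [-69.62714714  86.9813048 ] 0.07220790331646326 force [ 0.66884004  1.24201625 -0.25675808] t 4.675
```

apply_moves(
  series=[
    [0,-3,2,0,0,0,0],
    [0,-4,0,0,0,0,0],
    [0,-4,0,0,0,0,0],
    [0,-4,0,0,0,0,0],
    [0,-4,0,0,0,0,0],
    [0,-4,0,0,0,0,0],
    [0,-4,0,0,0,0,0],
    [0,-4,0,0,0,0,0],
    [0,-4,0,0,0,0,0],
    [0,-4,0,0,0,0,0],
    [0,-3,0,0,0,0,0],
    [0,0,0,0,0,0,0],
  ],
)

```text
time_s: 6.18
position: [0.5611, -0.2381, 0.0693]
tool_rot: [[-0.509, 0.861, -0.0], [0.861, 0.509, 0.0], [0.0, -0.0, -1.0]]
ft_force: [0.7, -0.1, 0.4]
grip_width: -0.0004
gripper_force: 0.0
```

```bash
python3 -c "
from h import *
find(grab('wrist','w3.png'))"
```

```text
[  68  213   51   44 1682] chute xy circle ((-90.19344329833984, -46.21071243286133), 10.981184005737305) med z 80.1
[ 165  225  149   75 5176] chute xy circle ((-73.49525451660156, 22.455459594726562), 35.78744125366211) med z 78.4
[ 77 328  19  16 140] chute xy circle ((-29.992870330810547, -63.72640609741211), 5.156425952911377) med z 75.9
table z 64.37756295860758
TCP chute [-69.97129769  44.61480847] 0.06929516898632812 force [-0.16121802  0.33071223  0.51637355] t 6.225
```

View pics/w3.png

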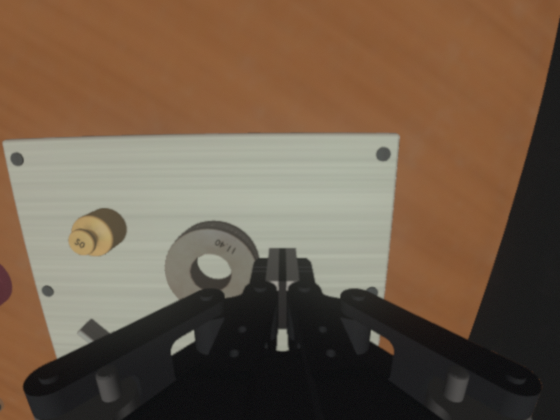

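The ring (212,265) moved sideways with the finger at (283,265), and the weight (90,238) is untouched. I push a bit farther, then back off and measure.

apply_moves(
  series=[
    [0,-3,0,0,0,0,0],
    [0,-3,0,0,0,0,0],
    [0,0,0,0,0,0,0],
    [0,10,0,0,0,0,0],
    [0,15,0,0,0,0,0],
    [15,5,0,0,0,0,0],
    [15,0,0,0,0,0,0.25],
    [10,0,0,0,0,0,0.25],
    [0,0,0,0,0,0,0.25],
  ],
)

```text
time_s: 7.35
position: [0.5611, -0.1906, 0.0696]
tool_rot: [[-0.51, 0.86, -0.0], [0.86, 0.51, 0.0], [0.0, -0.0, -1.0]]
ft_force: [-0.1, -0.4, 0.1]
grip_width: 0.0216
gripper_force: 0.0
```

```bash
python3 -c "
from h import *
find(grab('wrist','w4.png'));print(telemetry.observe()['grip_width'])"
```

```text
[226 248  36  60 665] chute xy circle ((-111.67765808105469, 54.178707122802734), 11.866302490234375) med z 85.7
[303 249  36  59 661] chute xy circle ((-111.76367950439453, 83.33319091796875), 11.93901252746582) med z 85.9
[  41  286   47   42 1420] chute xy circle ((-90.84669494628906, -45.720821380615234), 10.820992469787598) med z 80.0
[127 299  25  16  77] chute xy circle ((-90.3609619140625, -6.200655460357666), 7.3506083488464355) med z 76.4
table z 64.32808661259297
TCP chute [-110.08835756   68.68428632] 0.06961145010533012 force [0.51408107 0.2956534  0.81419133] t 7.4
0.021729943844829278
```

View pics/w4.png

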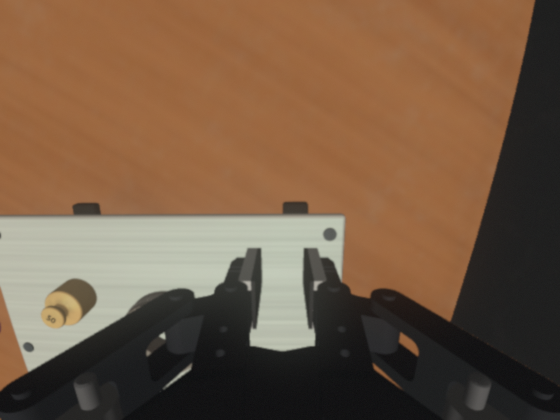

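Gripper hides the ring here; fingertips are at (253,290) and (315,290), weight (62,305). I check the ring from the fixed cameras.

```bash
python3 -c "
from h import *
find(grab('side','s5.png'));find(grab('scene'))"
```

```text
[260 183  20  14 189] chute xy circle ((-70.33712768554688, 1.940875768661499), 23.774322509765625) med z 80.6
[244 189   9  10  67] chute xy circle ((-88.53033447265625, -48.396602630615234), 10.74821949005127) med z 82.4
[258 204  20  10  69] chute xy circle ((-12.51290225982666, -55.99085998535156), 22.812725067138672) med z 78.8
table z 67.22867982549575
TCP chute [-109.7378192    68.67366152] 0.069576177150133 force [-0.58540954 -0.57752911 -0.02958697] t 7.45
[237 165  15  12  94] chute xy circle ((-104.97659301757812, 62.782257080078125), 22.13725471496582) med z 85.4
[234 181  18  10 141] chute xy circle ((-66.98236846923828, 1.0234572887420654), 23.989511489868164) med z 79.0
table z 65.61001583746648
TCP chute [-109.57460461   68.63873805] 0.06945865698838058 force [ 0.18997932  0.18263145 -0.67887982] t 7.5
```

apply_moves(
  series=[
    [2,-22,0,0,0,0,0.25],
    [0,-22,0,0,0,0,0.25],
    [0,-20,0,0,0,0,0.25],
    [0,-3,0,0,0,0,0.25],
    [-4,0,0,0,0,0,0.25],
    [-4,0,0,0,0,0,0.25],
    [-4,0,0,0,0,0,0.25],
    [-4,0,0,0,0,0,0.25],
    [-5,0,0,0,0,0,0.25],
    [-5,0,0,0,0,0,0.25],
    [-5,0,0,0,0,0,0.25],
    [0,0,0,0,0,0,0.25],
  ],
)

```text
time_s: 9.0
position: [0.5189, -0.2509, 0.0693]
tool_rot: [[-0.509, 0.861, 0.0], [0.861, 0.509, -0.0], [-0.0, 0.0, -1.0]]
ft_force: [-1.1, -0.9, -0.9]
grip_width: 0.0213
gripper_force: 0.0
```

```bash
python3 -c "
from h import *
find(grab('wrist','w6.png'));find(grab('side'))"
```

```text
[ 160  234   46   44 1545] chute xy circle ((-90.28832244873047, -46.79433822631836), 10.87822437286377) med z 80.2
[ 225  248  114  103 3819] chute xy circle ((-66.60749816894531, 1.9154094457626343), 32.69517135620117) med z 78.5
table z 64.37873088897148
TCP chute [-80.74216528   1.7413461 ] 0.06927684506090902 force [ 0.1312659  -0.48380861  0.51172484] t 9.05
[257 179  28  21 251] chute xy circle ((-62.618309020996094, -1.8162708282470703), 32.98505401611328) med z 81.6
[244 189   9  10  66] chute xy circle ((-88.45330047607422, -49.38797378540039), 10.565557479858398) med z 82.7
[258 204  20  10  76] chute xy circle ((-12.63350772857666, -55.72107696533203), 23.071582794189453) med z 78.2
table z 67.19125845718976
TCP chute [-80.88808809   1.75907234] 0.06930323504505981 force [-0.21131838  0.66891848 -0.13797661] t 9.1
```

View pics/w6.png

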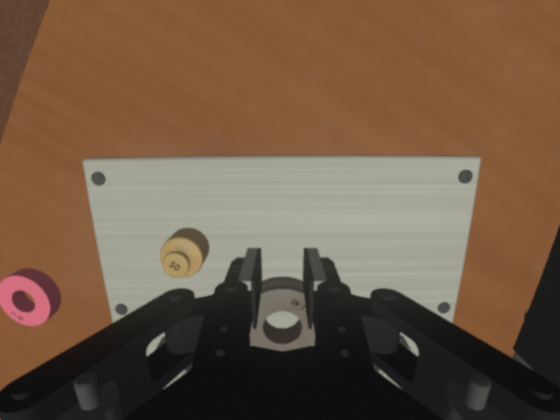

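The ring is cradled at (283,315), centred on the table's bolt holes (98 and 465, midpoint 281.5). I push it in.

apply_moves(
  series=[
    [-4,0,0,0,0,0,0.25],
    [-6,0,0,0,0,0,0.25],
    [-6,0,0,0,0,0,0.25],
    [-6,0,0,0,0,0,0.25],
    [-6,0,0,0,0,0,0.25],
    [-5,0,0,0,0,0,0.25],
    [-5,0,0,0,0,0,0.25],
    [-5,0,0,0,0,0,0.25],
    [-5,0,0,0,0,0,0.25],
    [-5,0,0,0,0,0,0.25],
    [-5,0,0,0,0,0,0.25],
    [-5,0,0,0,0,0,0.25],
  ],
)

```text
time_s: 10.6
position: [0.551, -0.3049, 0.0694]
tool_rot: [[-0.51, 0.86, 0.0], [0.86, 0.51, 0.0], [0.0, 0.0, -1.0]]
ft_force: [-0.9, 1.3, 1.6]
grip_width: 0.0214
gripper_force: 0.8
```

apply_moves(
  series=[
    [-3,0,0,0,0,0,0.25],
    [-2,0,0,0,0,0,0.25],
    [0,0,0,0,0,0,0.25],
    [0,0,0,0,0,0,0.25],
  ],
)

```text
time_s: 11.1
position: [0.5517, -0.3061, 0.0691]
tool_rot: [[-0.511, 0.86, -0.005], [0.86, 0.511, 0.006], [0.007, -0.002, -1.0]]
ft_force: [-10.0, 13.7, 7.6]
grip_width: 0.0213
gripper_force: 0.0
```

```bash
python3 -c "
from h import *
d=grab('side');cv2.imwrite('pics/s7.png',cv2.resize(d['frame'][160:290,200:380,::-1],None,fx=4,fy=4))
find(grab('scene'))"
```

```text
table z 65.55902928356704
TCP chute [-16.20680695   1.8088573 ] 0.06910786081919053 force [-10.01246693  13.51264741   6.51256402] t 11.2
```

View pics/s7.png

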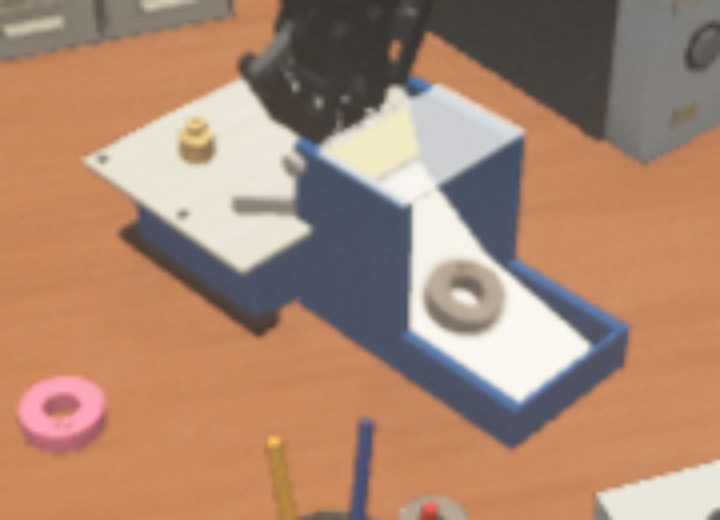

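The ring has slid through and lies in the pocket at (465,295) in the crop. The gripper is pressing on the mouth parts with about 17 N, so I back straight off.

apply_moves(
  series=[
    [6,0,0,0,0,0,0.25],
    [15,0,0,0,0,0,0.25],
    [25,0,0,0,0,0,0.25],
    [25,0,0,0,0,0,0.25],
    [10,0,-20,0,0,0,0.25],
    [0,0,-40,0,0,0,0.25],
    [0,0,-40,0,0,0,0.25],
    [0,0,0,0,0,0,0.25],
    [0,0,0,0,0,0,0.25],
    [0,0,0,0,0,0,0.25],
    [0,0,0,0,0,0,0.25],
    [0,0,0,0,0,0,0.25],
  ],
)

```text
time_s: 12.7
position: [0.512, -0.2392, 0.1689]
tool_rot: [[-0.51, 0.86, -0.001], [0.86, 0.51, 0.0], [0.001, -0.0, -1.0]]
ft_force: [0.3, 0.1, 0.0]
grip_width: 0.0214
gripper_force: 0.0
```

apply_moves(
  series=[
    [0,0,0,0,0,0,0.25],
    [0,0,0,0,0,0,0.25],
    [0,0,0,0,0,0,0.25],
    [0,0,0,0,0,0,0.25],
    [0,0,0,0,0,0,0.25],
    [0,0,0,0,0,0,0.25],
    [0,0,0,0,0,0,0.25],
    [0,0,0,0,0,0,0.25],
    [0,0,0,0,0,0,0.25],
    [0,0,0,0,0,0,0.25],
    [0,0,0,0,0,0,0.25],
    [0,0,0,0,0,0,0.25],
  ],
)

```text
time_s: 14.2
position: [0.5121, -0.2393, 0.1693]
tool_rot: [[-0.51, 0.86, -0.0], [0.86, 0.51, -0.0], [0.0, -0.0, -1.0]]
ft_force: [-0.2, -0.3, 0.5]
grip_width: 0.0214
gripper_force: 0.0
```

```bash
python3 -c "
from h import *
d=grab('side');cv2.imwrite('pics/s8.png',cv2.resize(d['frame'][160:290,200:380,::-1],None,fx=4,fy=4))
find(d)
P=cloud(d);L=(P[...,:2]-O)@R*1000
hs=cv2.cvtColor(d['frame'],cv2.COLOR_RGB2HSV)
m=(L[...,0]>70)&(L[...,0]<158)&(abs(L[...,1])<38)&(hs[...,2]<150)&(hs[...,1]<90)&(P[...,2]<.05)
print(m.sum(),cv2.minEnclosingCircle(L[m].astype(np.float32)),np.median(P[m],0))"
```

```text
[244 189   9  10  67] chute xy circle ((-88.92935180664062, -48.10591125488281), 10.812639236450195) med z 82.3
[258 204  20   9  70] chute xy circle ((-13.505370140075684, -55.00883483886719), 23.356021881103516) med z 78.5
table z 67.16921438334634
TCP chute [-93.9313166    1.77920633] 0.16929278062737416 force [0.71509199 0.33598407 0.12564862] t 14.25
64 ((135.85470581054688, -3.979520559310913), 18.109146118164062) [ 0.62046104 -0.44140516  0.01999753]
```

View pics/s8.png

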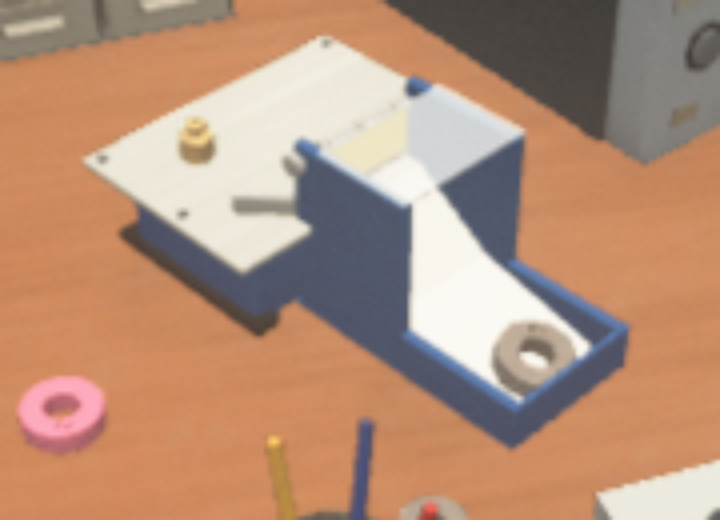

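The ring lies against the pocket's end wall at (535,355) in the crop, about 136 mm behind the flap. The flap hangs shut, the weight hasn't moved, and the fingers are clear, so I hand in.

```bash
python3 -c "
from rig import env
print(env.close_job())"
```

```text
the job is handed in; nothing more can be done
None
```

The ring was pushed in under the flap and lies in the catch pocket, the flap hangs shut, the weight is where it stood, and the job is handed in (no verdict was returned).

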